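Turn the board over in its holder

ROBOT

A 7-joint arm with a two-finger parallel gripper is mounted at the origin on the work surface; the furniture and walls round the work are solid. World frame = base frame: x ahead of the robot, y to its left, z up, the work surface at z = 0. Lengths are in m, angles in rad, forces in N, time in s.
With the tool pointing down it reaches from about 0.425 to 0.825 m from the base axis. Payload 3.6 kg.
Tool frame: the origin (TCP) lies where the fingers leave the gripper's body, on its centre line; the fingertips stand 73 mm ahead of it and the grasp point (between the pads) lies 54 mm ahead of it; z points along the fingers, y is the line along which they close (so a half turn about z gives the same grasp; the last joint's range is limited). The gripper opens to 85 mm and grips with 20 to 120 N. Pads are 22 mm wide; open, the fingers measure 114 mm over their backs; the gripper's body (76 mm by 85 mm) begins 54 mm behind the grasp point. The pads swing forward as they close: fully open they stand 13 mm farther back than shut.
Start: joints at [1.121, 0.615, -0.013, 1.423, 0.008, 1.103, -0.04], TCP at [0.267, -0.593, 0.304] pointing down, gripper open.
Joint ranges: [-3.12, 3.12], [-0.3, 2.06], [-1.34, 1.32], [0.26, 2.42], [-1.36, 4.5], [0.01, 1.98], [-2.84, 2.84]. Speed limits (rad/s): [2.79, 2.79, 3.14, 3.14, 3.14, 3.14, 3.14].

INTERFACE

Orientations are given as a unit quaternion [x, y, z, w].
In Python, from station import arm, snapshot, camera_info, ticket gives the robot as it stands. Calls block until the motion is done:
- arm.movep(position, orientation): joint-space move of the TCP to a pose.
- arm.line_to(position, velocity=0.15, ori=None): straight line of the TCP; ori=None keeps the orientation; velocity is the mean speed in m/s.
- arm.move_j(angles): joint-space move.
- arm.move_gripper(opening, effort=None): opening from 0.0 (shut) to 1.0 (fully open); effort is the grip in N (None keeps the last); returns when the fingers have stopped.
- arm.pause(seconds).
- arm.ik(position, orientation): joint angles nearest the present ones, or None.
- snapshot(name): name is "scene" or "side" or "wrist"; returns the picture (400x640x3 uint8, blue, green, red); there is no depth.
- camera_info(name): a dict with "fx", "fy", "cx", "cy" (pixels), "R" (3x3) and "t" (3): a world point X has camera coordinates R X + t; the wrist camera has in their place "T_tool_cam" (4x4, takes a point from camera to tool coordinates, whose origin is the TCP and whose axes are the flange's). Camera axes: x right, y down, z forward; pixel columns grow to the right and rows downward; lengths in m; the calibration is good to about 2 mm. A picture is of the moment at which its call begins: read the wrist's pose just before it. camera_info takes no time and is no camera call.
A pose or a line that the arm cannot do raises arm.MotionError and nothing moves.
- ticket.finish_job(): hands the job in; it is judged then, once.
Readings, each from a call of its own:
- arm.read_time(): time.
- arm.read_joint_positions(): joint angles.
- arm.read_dq(): joint speeds.
- arm.read_effort(): joint torques, N m.
- arm.read_tool_pos(): TCP position.
- arm.read_eef_rot(): TCP orientation.
- arm.read_ft_force(): force on the tool from outside, world axes, zero at the start.
- arm.read_wrist_torque(): the same for the moment, N m.
- arm.read_opening(): opening from 0.0 (shut) to 1.0 (fully open).
- arm.read_finger_force(): force on a finger pad.
Only numpy, scipy, OpenCV 4.12 (cv2) and the standard library are available. Lean on these libraries where they do the work, as an engineer would, in place of code of your own. Each camera call takes 0.05 s, during which the arm holds its last target. There are 200 camera calls.

TASK

The soldering is finished, so turn the circuit board in the bench holder over to its component side. With closed fingertips push the locking lever back until its tooth is clear of the index plate, push the frame over half a turn until it is level again, then push the lever forward until it stands upright and has locked the frame. Push gently on the frame's metal bars and the lever only: grip and lift nothing, keep off the circuit board, and do not shift the holder or the things around it.

Things in the scene. Friction and masses are not known exactly. Their poses are not given: they have to be found in the camera images.
- holder: bench holder, 2.4 kg, loose on rubber feet: base 170 (x) x 190 (y) x 16 mm, two uprights 121 mm high at y = -61 and +61. Origin: centre of the underside; x points away from the robot (turned up to 0.4 rad), y left, z up. The frame turns about the line x = 0, z = 105 mm. Outside the left (+y) upright its axle carries the index plate: notched disc of 56 mm diameter at y = 67 to 73
- board_frame (a joint): turn of the frame, rad: 0 level, solder side up, as found; pi level, component side up. Grows as the bar near the robot goes down and under and the far bar comes up and over towards the robot; turns from -0.2 to pi + 0.2. Axle stiff (0.08 N m): stays where left. Held while the lever's tooth is in a notch. Rails 122 x 8 x 12 mm at y = -46 and +46 mm are joined by two round bars along y
- bar_a (a point): middle of the round steel bar (10 mm diameter, 86 mm long between the rails) that is near the robot at the start: holder x = -57, y = 0, z = 105 mm; it circles the axis at 57 mm
- bar_b (a point): middle of the like bar that is far from the robot at the start: holder x = +57, y = 0, z = 105 mm; at the end it is the near one
- lock_lever (a joint): angle of the locking lever, rad: 0 upright, tooth fully in the notch, locked; grows as its top is pushed away from the robot (holder +x), to a stop at 0.45; tooth clear of the plate from 0.2. Stiff (0.08 N m): stays where left. Turns about the line x = 23, z = 63 mm of the holder. The notch is flared: pushed in, the tooth draws the frame level if that is within about 0.12 rad
- lever_grip (a point): point on the centre line of the lever's upright black grip (14 mm thick; it runs from 31 mm below to 17 mm above this point): holder x = 36, y = 70, z = 148 mm when locked; 13 mm beyond and 85 mm above the lever's axis
- board: green circuit board, 62 (holder x) x 85 mm (y), held by its short edges in the frame's rails, 21 mm clear of either bar; parts up to 15 mm tall on the component side, which faces down at the start. Turns with the frame; not to be touched. Origin near its centre
- solder_reel: reel of solder standing on the table beside the holder, 52 mm diameter, 42 mm high; origin at the centre of its underside
- alcohol_bottle: small plastic bottle, 52 mm diameter, 108 mm high, standing beside the holder; origin at the centre of its underside
- tweezers: pointed tweezers lying on the table at the holder's left, 120 mm long, 9 mm high; origin at the centre of the underside
- capacitor_1: loose capacitor standing on the table, 18 mm diameter, 34 mm high; origin at the centre of its underside

How it is judged:
On the way, in this order (a step that is already met when the one before it is completed fails the run):
1. the locking lever is pushed back, clear of the index plate (value of joint lock_lever above 0.2 rad and value of joint board_frame below 0.2 rad), for 0.1 s.
2. the frame is pushed over until it is level again, while the lever is still clear (value of joint board_frame between 2.99 and 3.29 rad and value of joint lock_lever above 0.1 rad), for 0.1 s.
At the end, for the whole second after the job is handed in: the frame has turned over by half a turn (within 0.07 rad of level, component side up), the lever stands upright again (within 0.05 rad of locked, its tooth in the notch), and the holder stands flat within 30 mm of where it was (value of joint board_frame between 3.07 and 3.21 rad and value of joint lock_lever below 0.05 rad and angle between holder's own z axis and vertical below 0.05 rad and distance of holder from where it was at the start of the episode below 0.03 m and linear speed of holder below 0.02 m/s); the robot touches nothing.
It fails at once if the circuit board is touched (more than 1 N) (contact force between the arm and board above 1 N).
It fails at once if the circuit board is touched by the fingers (more than 1 N) (contact force between the fingers and board above 1 N).
It fails at once if anything on the holder is gripped or forced (more than 35 N) (contact force between the fingers and holder above 35 N).
It fails at once if the holder is shifted by more than 30 mm, lifted or tipped (distance of holder from where it was at the start of the episode above 0.03 m or height (world z) of holder above 0.008 m or angle between holder's own z axis and vertical above 0.08 rad).
It fails at once if something beside the holder is lifted or displaced by more than 25 mm (distance of any of solder_reel, alcohol_bottle, tweezers, capacitor_1 from where it was at the start of the episode above 0.025 m).
It also fails if it takes over 58 s, if anything falls off the work surface, if the arm or the gripper's body presses on something with over 40 N, if the wrist force passes 120 N, or if a joint passes its speed limit or range.

## Working session

There is one attempt and no reset: what is moved stays moved. The work goes in short steps, each a Python script; the robot and the scene stay as the last script left them, time stands still between calls to the robot, and variables do not carry over. Pictures are saved under pics/ and viewed, at most 10 in all, crops included, and the job is handed in when it is done.

```bash
ls; mkdir -p pics; python3 - <<'E'
from station import arm,snapshot,camera_info
import cv2,numpy as np
for n in("scene","side"):
    cv2.imwrite(f"pics/{n}0.png",snapshot(n)); c=camera_info(n)
    R=np.array(c["R"]);print(n,c["fx"],c["cx"],c["cy"],(-R.T@np.array(c["t"])).round(3),R[2].round(3))
print(arm.read_time(),arm.read_eef_rot(),arm.read_opening())
E
```

```text
pics
scene 492.9028122952318 313.07346915731455 203.35740571902167 [-0.208 -0.662  0.557] [ 0.682  0.619 -0.389]
side 385.66920994895867 310.0380330278676 205.09117055398235 [0.493 0.912 0.449] [ 0.036 -0.932 -0.359]
0.1 [ 9.77734806e-01  2.09840913e-01 -2.53767889e-04 -1.17287699e-03] 1.0002732294715717
```

View pics/scene0.png

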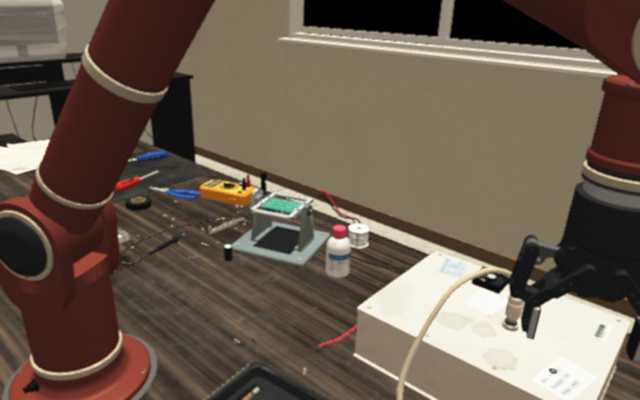

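View pics/side0.png

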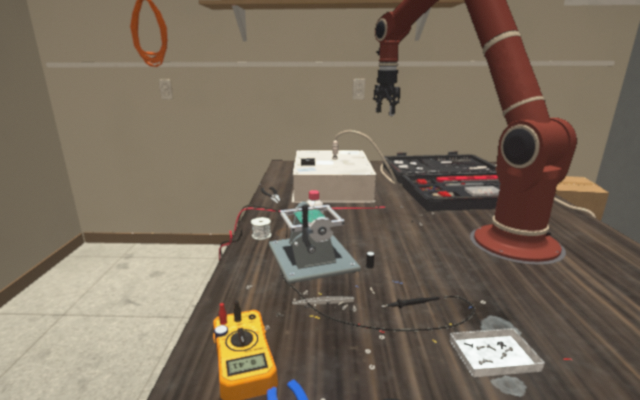

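The scene picture shows the holder at about (283,230), with the bottle at (338,250), the reel at (358,236) and the capacitor at (228,252). In the side picture the holder base is at about (313,255), the lever at (305,222), the tweezers at (325,300) and the capacitor at (370,260).

```bash
cat > h.py <<'E'
from station import arm,snapshot,camera_info,ticket
import cv2,numpy as np
from scipy.spatial.transform import Rotation as Ro
def cam(n):
    c=camera_info(n)
    if n=="wrist":
        T=np.array(c["T_tool_cam"]);Rt=Ro.from_quat(arm.read_eef_rot()).as_matrix();p=np.array(arm.read_tool_pos())
        A=Rt@T[:3,:3];o=p+Rt@T[:3,3]
    else:
        A=np.array(c["R"]).T;o=-A@np.array(c["t"])
    return dict(A=A,o=o,f=(c["fx"],c["fy"]),c=(c["cx"],c["cy"]))
def ray(c,u,v):
    d=c["A"]@np.array([(u-c["c"][0])/c["f"][0],(v-c["c"][1])/c["f"][1],1]);return c["o"],d/np.linalg.norm(d)
def onz(c,u,v,z):
    o,d=ray(c,u,v);return o+d*(z-o[2])/d[2]
def tri(rays):
    M=0;b=0
    for o,d in rays:
        P=np.eye(3)-np.outer(d,d);M=M+P;b=b+P@o
    X=np.linalg.solve(M,b);return X,[np.linalg.norm((np.eye(3)-np.outer(d,d))@(X-o)) for o,d in rays]
def proj(c,X):
    q=c["A"].T@(np.asarray(X)-c["o"]);return q[:2]/q[2]*np.array(c["f"])+np.array(c["c"])
E
python3 - <<'E'
from h import *
s=cam("side");q=cam("scene")
print("base",onz(s,313,255,.016),onz(q,283,241,.016))
print("bottle",tri([ray(q,340,230),ray(s,314,192)]))
for n,u,v in(("cap",370,268),("reel",261,237),("tw",325,301)):print(n,onz(s,u,v,0))
print("box",onz(s,373,200,0),onz(s,373,165,.1))
print(np.array(camera_info("wrist")["T_tool_cam"]).round(3),camera_info("wrist")["fx"])
E
```

```text
base [0.51725203 0.11194254 0.016     ] [0.51870548 0.09113325 0.016     ]
bottle (array([ 0.51986952, -0.07982688,  0.10498817]), [np.float64(0.000532363760375786), np.float64(0.0005323637603758347)])
cap [0.38672856 0.14002764 0.        ]
reel [ 0.65998847 -0.01345376  0.        ]
tw [ 4.88870575e-01  2.70241364e-01 -5.55111512e-17]
box [ 3.28756404e-01 -3.07257696e-01 -5.55111512e-17] [ 0.3253983  -0.38437204  0.1       ]
[[ 0.    -0.954 -0.299  0.076]
 [ 1.     0.     0.001 -0.   ]
 [-0.001 -0.299  0.954 -0.069]
 [ 0.     0.     0.     1.   ]] 286.1842207847664
```

```bash
python3 - <<'E'
from h import *
arm.move_gripper(0.0)
q=[0,1,0,0]
for i,p in enumerate(([.48,.02,.36],[.50,.20,.36])):
    print(arm.ik(p,q)); arm.movep(p,q); arm.pause(.2)
    c=cam("wrist");im=snapshot("wrist");cv2.imwrite(f"pics/w{i}.png",im);np.save(f"c{i}.npy",c,allow_pickle=True)
    print(arm.read_time(),arm.read_tool_pos(),[proj(c,[.518,.1,z]).round() for z in(0,.1)])
E
```

```text
[ 0.53347103  0.4015312  -0.87896252  1.79261749  0.34289378  1.10880889
  1.1084898 ]
3.4333 [0.48010218 0.01954129 0.35987033] [array([372., 187.]), array([387., 208.])]
[ 0.12562251  0.50008816 -0.85297585  1.64641534  0.40129223  1.18015164
  0.74836342]
4.4333 [0.5005469  0.1981828  0.35993883] [array([257., 174.]), array([239., 192.])]
```

View pics/w0.png

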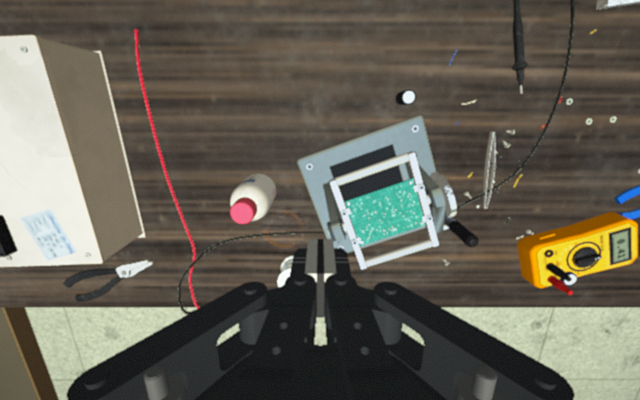

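View pics/w1.png

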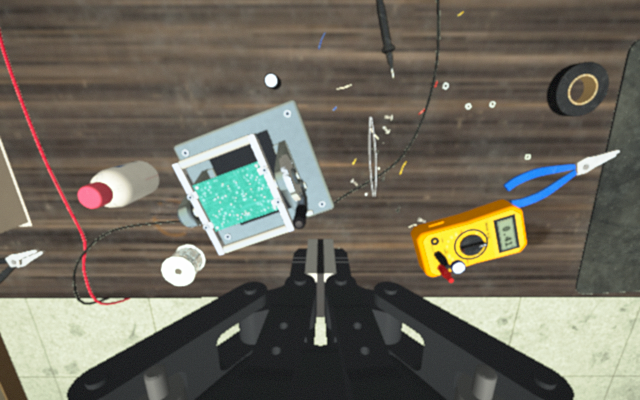

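The wrist pictures show the holder turned by roughly +0.35 rad, in both cases with image up towards the robot. In w0 the near base corners are at (297,161) and (423,116), and the lever grip end at (470,237). In w1 the base corners are at (173,150), (293,101) and (333,207), and the grip end at (299,222).

```bash
cat > m.py <<'E'
from h import *
def poly(m,n):
    cs,_=cv2.findContours(m,cv2.RETR_EXTERNAL,cv2.CHAIN_APPROX_NONE);k=max(cs,key=cv2.contourArea)
    h=cv2.convexHull(k)
    return cv2.approxPolyN(h,n).reshape(-1,2).astype(float) if n else cv2.boxPoints(cv2.minAreaRect(k))
E
python3 - <<'E'
from m import *
res=[];out=[]
for i in(0,1):
    im=cv2.imread(f"pics/w{i}.png");c=np.load(f"c{i}.npy",allow_pickle=True).item()
    hsv=cv2.cvtColor(im,cv2.COLOR_BGR2HSV)
    pts=((300,170),(180,152)),((420,125),(290,110))
    print([hsv[v,u] for u,v in [p[i] for p in pts]],"frame",hsv[210,337+0] if i==0 else hsv[200,188])
    x0,x1=(285,500) if i==0 else (165,345)
    roi=np.zeros(im.shape[:2],np.uint8);roi[90:275,x0:x1]=255
    base=cv2.inRange(hsv,(85,20,80),(125,110,230))&roi
    g=cv2.inRange(hsv,(70,90,60),(95,255,255))&roi
    base=cv2.morphologyEx(base,cv2.MORPH_OPEN,np.ones((3,3)))
    fr=cv2.inRange(hsv,(0,0,195),(180,30,255))&roi
    fr=cv2.morphologyEx(fr,cv2.MORPH_CLOSE,np.ones((5,5)))
    for n,m in(("base",base),("green",g),("frame",fr)):
        print(i,n,poly(m,4).round(1).tolist(),poly(m,0).round(1).tolist())
    v=im.copy();v[base>0]=(255,0,0);v[fr>0]=(0,0,255);v[g>0]=(0,255,0)
    out.append(cv2.resize(np.hstack([im[90:275,x0:x0+200],v[90:275,x0:x0+200]]),None,fx=2,fy=1.6,interpolation=cv2.INTER_CUBIC))
cv2.imwrite("pics/mask.png",np.vstack(out))
E
```

```text
[array([ 41,  22, 125], dtype=uint8), array([ 98,  41, 176], dtype=uint8)] frame [42 18 70]
0 base [[434.0, 172.0], [325.0, 230.0], [298.0, 161.0], [421.0, 117.0]] [[298.3999938964844, 161.5], [420.1000061035156, 115.80000305175781], [445.79998779296875, 184.5], [324.20001220703125, 230.10000610351562]]
0 green [[425.0, 224.0], [360.0, 246.0], [344.0, 200.0], [412.0, 177.0]] [[343.6000061035156, 199.8000030517578], [412.0, 177.0], [427.5, 223.5], [359.1000061035156, 246.3000030517578]]
0 frame [[444.0, 243.0], [356.0, 271.0], [329.0, 181.0], [414.0, 151.0]] [[327.8999938964844, 178.89999389648438], [414.5, 151.6999969482422], [443.29998779296875, 243.39999389648438], [356.70001220703125, 270.6000061035156]]
[array([ 94,  35, 202], dtype=uint8), array([ 96,  33, 210], dtype=uint8)] frame [ 83  16 129]
1 base [[332.0, 207.0], [314.0, 213.0], [164.0, 152.0], [293.0, 101.0]] [[174.0, 145.60000610351562], [292.70001220703125, 101.5999984741211], [331.8999938964844, 207.3000030517578], [213.10000610351562, 251.3000030517578]]
1 green [[278.0, 210.0], [215.0, 232.0], [192.0, 184.0], [257.0, 160.0]] [[192.0, 184.5], [257.8999938964844, 159.1999969482422], [277.3999938964844, 210.10000610351562], [211.60000610351562, 235.39999389648438]]
1 frame [[294.0, 230.0], [214.0, 257.0], [164.0, 148.0], [257.0, 132.0]] [[166.39999389648438, 151.0], [252.39999389648438, 118.69999694824219], [294.0, 229.60000610351562], [208.0, 261.8999938964844]]
```

View pics/mask.png

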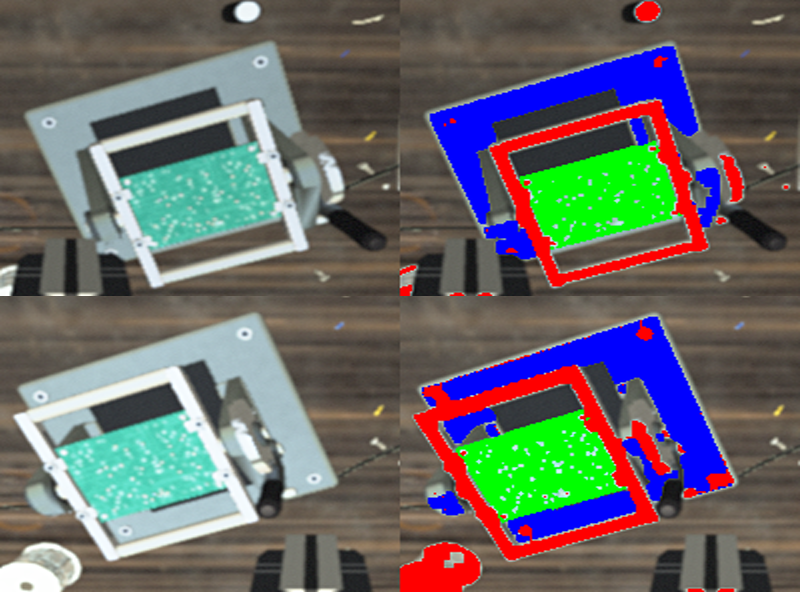

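The mask picture shows the frame (red), base (blue) and board (green) cleanly separated, so the frame corners, base corners and grip end can be read in both views.

```bash
python3 - <<'E'
from h import *
c=[np.load(f"c{i}.npy",allow_pickle=True).item() for i in(0,1)]
P={"f-+":((414.5,151.5),(257,134)),"f--":((329.5,181.5),(172.5,164)),"f++":((444,243.5),(294,229.8)),"f+-":((356.5,270.7),(219,256)),
"b-+":((421.5,116),(293,101)),"b--":((297.5,161),(174,148)),
"g--":((344,200),(192,184.5)),"g-+":((412,177),(257.5,159.5)),"g++":((427,223.5),(277.6,210.1)),"g+-":((359.5,246.2),(213.5,233)),"grip":((471,240),(299,224)),
"screw-+":((285+130,90+38.5),(165+122,90+23.5)),"screw--":((285+24,90+76.5),(165+20,90+62.5))}
X={}
for k,v in P.items():
    X[k],r=tri([ray(c[i],*v[i]) for i in(0,1)]);print(k,X[k].round(4),round(r[0],4))
for s in "fg":
    k=[X[s+a] for a in("--","-+","+-","++")]
    m=np.mean(k,0);dy=(k[1]+k[3]-k[0]-k[2])/2;dx=(k[2]+k[3]-k[0]-k[1])/2
    print(s,m.round(4),"yaw",np.arctan2(-dy[0],dy[1]),np.arctan2(dx[1],dx[0]),np.linalg.norm(dx),np.linalg.norm(dy))
d=X["b-+"]-X["b--"];print("base yaw",np.arctan2(-d[0],d[1]),np.linalg.norm(d))
# base corner yaw from single-view planes
for i in(0,1):
    a,b=[onz(c[i],*P[k][i],.016) for k in("b-+","b--")];d=a-b;y=np.arctan2(-d[0],d[1])
    ctr=(a+b)/2+.085*np.array([np.cos(y),np.sin(y),0]);print(i,y,np.linalg.norm(d),ctr)
    fk=[onz(c[i],*P["f"+s][i],.111) for s in("--","-+","+-","++")];print(np.mean(fk,0))
m=np.mean([X[s+a] for s in"f" for a in("--","-+","+-","++")],0)
v=X["grip"]-m
for y in(.30,.33,.36):print(y,v@[np.cos(y),np.sin(y),0],v@[-np.sin(y),np.cos(y),0])
E
```

```text
f-+ [0.4495 0.1268 0.1013] 0.0003
f-- [0.4825 0.03   0.1078] 0.0002
f++ [0.5571 0.1667 0.1198] 0.0012
f+- [0.6041 0.0667 0.0998] 0.0006
b-+ [0.4125 0.1604 0.0142] 0.0003
b-- [ 0.476  -0.014   0.0121] 0.0005
g-- [0.5066 0.0475 0.1046] 0.0005
g-+ [0.4782 0.126  0.104 ] 0.0001
g++ [0.5355 0.1473 0.1106] 0.0015
g+- [0.5657 0.0677 0.1094] 0.0011
grip [0.534  0.1759 0.1583] 0.0011
screw-+ [0.4291 0.1519 0.0176] 0.0001
screw-- [0.4826 0.003  0.0167] 0.0002
f [0.5233 0.0976 0.1072] yaw 0.38570098689391946 0.32232305783796206 0.12090445118783463 0.10644352136868966
g [0.5215 0.0971 0.1072] yaw 0.3552750230009639 0.34248696354559294 0.06200060298160257 0.08427028612080506
base yaw 0.34898503388436397 0.18559999121021697
0 0.34630371850959546 0.18437687623562649 [0.52347054 0.10189455 0.016     ]
[0.52190179 0.09735081 0.111     ]
1 0.3506516040672328 0.1838310144655453 [0.52427196 0.10336802 0.016     ]
[0.52257997 0.09940432 0.111     ]
0.3 0.03335601930295464 0.07169962617855503
0.33 0.03549167637155791 0.07066683328280825
0.36 0.03759539332704304 0.06957044500697508
```

```bash
cat >> h.py <<'E'
C=np.array([.522,.0985]);Y=.347;Q=[np.cos((np.pi+Y)/2),np.sin((np.pi+Y)/2),0,0]
def W(x,y,zt):  # holder mm, tip height mm -> TCP
    x,y,zt=x/1e3,y/1e3,zt/1e3
    return [C[0]+x*np.cos(Y)-y*np.sin(Y),C[1]+x*np.sin(Y)+y*np.cos(Y),zt+.073]
def L(x,y,z,v=.1): arm.line_to(W(x,y,z),velocity=v)
def st(s=""):
    p=np.array(arm.read_tool_pos());d=p[:2]-C;print(s,round(arm.read_time(),2),"holder",(1e3*np.array([d@[np.cos(Y),np.sin(Y)],d@[-np.sin(Y),np.cos(Y)],p[2]-.073])).round(1),"F",np.round(arm.read_ft_force(),1))
E
python3 - <<'E'
from h import *
arm.movep(W(8,72,220),Q);st()
L(8,72,143,.15);st()
L(30,72,143,.06);st()
L(47,72,143,.04);arm.pause(.2);st("push")
L(20,72,143,.15);L(20,72,220,.2);st()
im=snapshot("side");cv2.imwrite("pics/s1.png",cv2.resize(im[170:300,230:400],None,fx=4,fy=4,interpolation=cv2.INTER_CUBIC))
E
```

```text
4.83 holder [  8.   71.3 220. ] F [0.8 1.  1. ]
 5.5 holder [  9.   73.  144.5] F [ 0.1  0.1 -0.4]
 6.02 holder [ 30.3  72.1 143.1] F [ 1.2  0.6 -0.4]
push 6.79 holder [ 47.   72.1 143.1] F [ 0.   0.6 -0.7]
 7.66 holder [ 20.2  71.7 219.7] F [ 0.7 -0.4 -0.3]
```

View pics/s1.png

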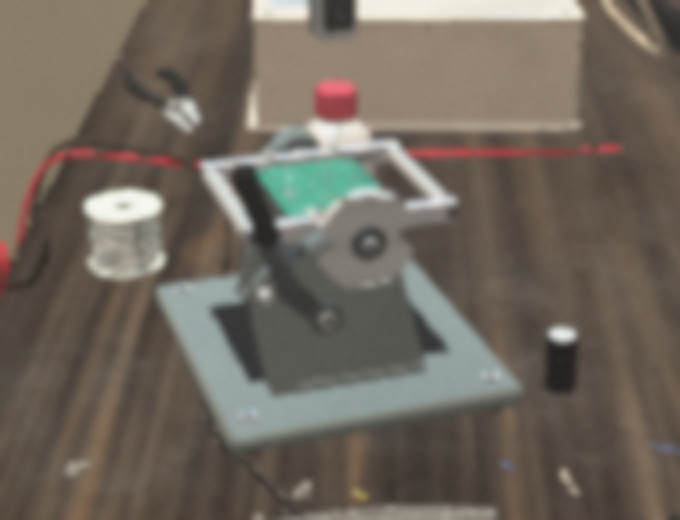

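The side crop shows the lever tilted back, with its grip top at about (248,178), tooth off the disc, frame still level. I'll check its angle numerically, then push the near bar down.

```bash
python3 - <<'E'
from h import *
s=cam("side");ob=np.array([230+248/4,170+178/4])
def top(f):
    x,z=13,102
    p=W(23+x*np.cos(f)+z*np.sin(f),70,63+z*np.cos(f)-x*np.sin(f));p[2]-=.073;return proj(s,p)
f=np.arange(0,.46,.01);e=[np.linalg.norm(top(a)-ob) for a in f];i=int(np.argmin(e));print("phi",f[i],e[i])
if f[i]>.24:
    L(-60,0,220,.25);L(-60,0,122,.2);st()
    for t in np.arange(0,.76,.15):
        L(-57*np.cos(t)-3,0,105-57*np.sin(t)+5,.05)
    arm.pause(.1);st("A")
    L(-57*np.cos(.75)-12,0,90,.2);L(-57,0,225,.3);st()
    im=snapshot("side");cv2.imwrite("pics/s2.png",cv2.resize(im[170:300,230:400],None,fx=4,fy=4,interpolation=cv2.INTER_CUBIC))
E
```

```text
phi 0.32 3.6176238478019513
 8.93 holder [-59.    1.1 122.5] F [ 0.4 -0.3  0.1]
A 11.05 holder [-44.6   0.   71.1] F [0.6 0.3 0.3]
 11.91 holder [-57.2  -0.4 224.9] F [-0.5 -0.1  0.1]
```

View pics/s2.png

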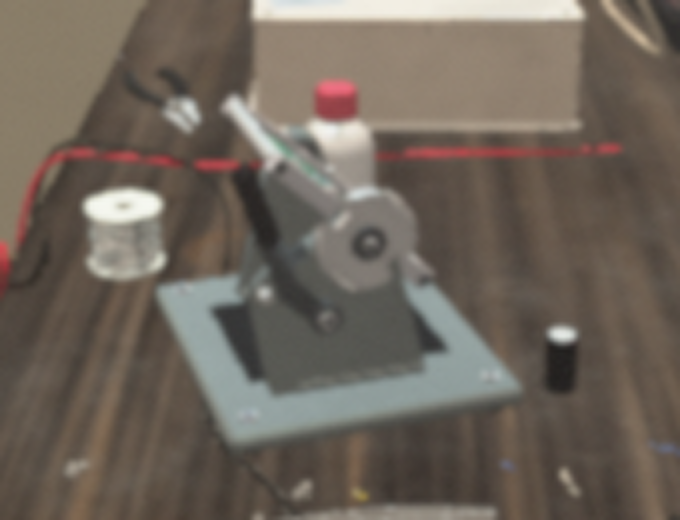

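The crop shows the frame turned by about 0.75 rad: its far bar end is up at (235,105) and its near bar end down at (425,272). The holder hasn't moved. Next I'll draw the raised bar over from behind, then push it down.

```bash
python3 - <<'E'
from h import *
L(72,0,225,.3);L(72,0,139,.2);st()
for t in np.arange(.7,2.01,.13): L(57*np.cos(t)+16,0,105+57*np.sin(t)-5,.06)
arm.pause(.1);st("B")
L(57*np.cos(2)+22,0,165,.2);L(57*np.cos(2)+22,0,200,.3)
im=snapshot("side");cv2.imwrite("pics/s3.png",cv2.resize(im[170:300,230:400],None,fx=4,fy=4,interpolation=cv2.INTER_CUBIC));st()
E
```

```text
13.12 holder [7.200e+01 1.000e-01 1.399e+02] F [-0.1  0.8  0.1]
B 16.33 holder [-8.000e+00 -1.000e-01  1.517e+02] F [ 0.  -0.1  0. ]
 16.9 holder [-2.000e+00 -1.000e-01  1.999e+02] F [ 0.2  0.6 -1.1]
```

View pics/s3.png

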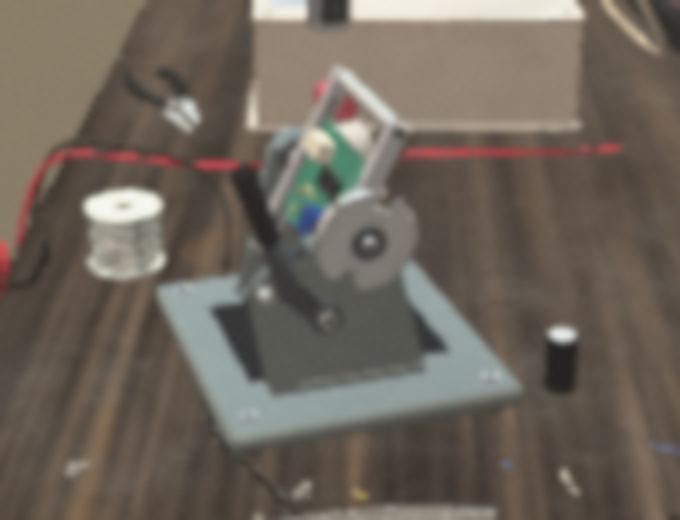

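The crop shows the frame past vertical, leaning towards the robot at about 1.95 rad with the component side visible; the lever and holder are unchanged.

```bash
python3 - <<'E'
from h import *
L(57*np.cos(1.85)+4,0,200,.2);L(57*np.cos(1.85)+4,0,168,.2);st()
T=np.linspace(1.85,np.pi,11)
for t in T: L(57*np.cos(t)+4-7*(t-1.85)/1.29,0,105+57*np.sin(t)+5,.06)
arm.pause(.2);st("C")
L(-60,0,225,.3)
im=snapshot("side");cv2.imwrite("pics/s4.png",cv2.resize(im[170:300,230:400],None,fx=4,fy=4,interpolation=cv2.INTER_CUBIC));st()
E
```

```text
17.46 holder [-1.210e+01 -1.000e-01  1.671e+02] F [ 1.1  0.1 -0.5]
C 20.71 holder [-60.   0. 110.] F [-0.1 -0.5 -0.2]
 21.29 holder [-60.6  -0.3 224.6] F [-0.7  0.1 -0.4]
```

View pics/s4.png

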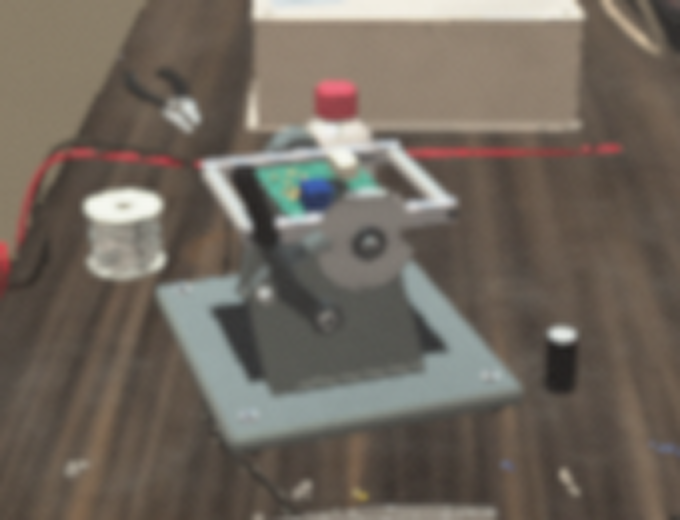

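The crop shows the frame level again with the component side up; its corners at (205,165) and (455,203) match the starting picture. Now I'll push the lever forward with force feedback.

```bash
python3 - <<'E'
from h import *
L(95,71,225,.3);L(95,71,140,.2);st()
f=lambda:np.mean([np.array(arm.read_ft_force())[:2]@[np.cos(Y),np.sin(Y)] for _ in range(3)])
L(75,71,140,.1);L(57,71,140,.05);arm.pause(.1);st("near")
b=f();x=57.
while x>49:
    x-=.75;L(x,71,140,.03);arm.pause(.1);F=f();print(x,round(F,1),end=" | ")
    if abs(F)>8:break
st("end")
L(x+25,71,140,.15);L(x+25,71,225,.2)
im=snapshot("side");cv2.imwrite("pics/s5.png",cv2.resize(im[170:300,230:400],None,fx=4,fy=4,interpolation=cv2.INTER_CUBIC));st()
E
```

```text
22.58 holder [ 95.   70.5 141. ] F [0.1 0.1 0.1]
near 23.54 holder [ 56.8  70.9 139.7] F [-1.  -0.1  1.2]
56.25 -1.1 | 55.5 0.2 | 54.75 1.0 | 54.0 2.4 | 53.25 6.5 | 52.5 6.5 | 51.75 7.4 | 51.0 8.4 | end 26.34 holder [ 53.4  70.9 140.4] F [ 7.8  3.2 -2.7]
 27.28 holder [ 74.7  70.4 223.3] F [ 0.3 -0.3 -0.1]
```

View pics/s5.png

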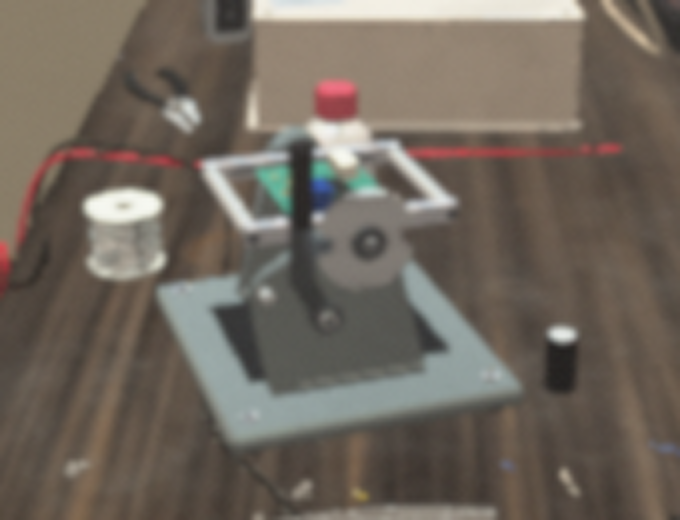

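The crop shows the lever upright, grip top at (302,148), with the frame level. I'll compare the grip position against the first picture before handing in.

```bash
python3 - <<'E'
from h import *
a=cv2.imread("pics/side0.png");b=cv2.imread("pics/s5.png")
a=cv2.resize(a[170:300,230:400],None,fx=4,fy=4,interpolation=cv2.INTER_CUBIC)
for i in(a,b):
    for r in(slice(160,175),slice(205,220)):
        m=i[r,260:345].max(2).mean(0)<75;print(np.flatnonzero(m).mean()+260,end=" ")
    print()
for y,x in((260,160),(140,330),(330,540)):  # base, frame bar, capacitor shift
    t=a[y:y+60,x:x+120];r=cv2.matchTemplate(b,t,cv2.TM_CCOEFF_NORMED);print(np.subtract(cv2.minMaxLoc(r)[3],(x,y)))
E
```

```text
300.0 300.0 
300.5 301.5 
[0 0]
[2 1]
[0 0]
```

```bash
python3 -c "
from h import *
print(ticket.finish_job())"
```

```text
the job is handed in; nothing more can be done
None
```

The job is handed in: by the last side picture, the frame is turned over and level with the component side up, the lever stands upright against its stop, and the base and capacitor have not moved; `finish_job` returned no verdict.

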